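# Sync the lidar to its antenna on a sensor rig

## Robot

A 6-joint arm with a two-finger parallel gripper is mounted at the origin on the work surface. World frame = base frame: x ahead of the robot, y to its left, z up, the work surface at z = 0. Lengths are in m, angles in rad, forces in N, time in s.
With the tool pointing down it reaches from about 0.375 to 0.975 m from the base axis. Payload 3.8 kg.
Tool frame: the origin (TCP) lies between the finger pads; the fingertips stand 22 mm ahead of it and the grasp point (between the pads) lies 3 mm ahead of it; z points along the fingers, y is the direction in which the jaws open and shut (so a half turn about z gives the same grasp; the last joint's range is limited). The gripper opens to 85 mm and grips with 20 to 120 N. Pads are 22 mm wide; open, the fingers measure 114 mm over their backs; the gripper's body (76 mm by 85 mm) begins 54 mm behind the grasp point. The pads swing forward as they close: fully open they stand 13 mm farther back than shut.
Start: joints at [-1.155, 0.264, 1.604, -0, 1.274, -0.037], TCP at [0.295, -0.607, 0.253] pointing down, gripper open.
Joint ranges: [-2.63, 2.63], [-0.94, 2.18], [0.31, 2.57], [-1.31, 4.45], [0, 2.66], [-2.55, 2.55]. Speed limits (rad/s): [2.57, 2.57, 3.14, 3.14, 3.14, 3.14].

## Interface

Orientations are given as a rotation vector (axis times angle).
In Python, from workcell import * gives the robot as it stands.
- The arm moves only by the tool step_arm, never from a script. Its argument "motion" is a list that holds one entry, the list of rows, each a list of 7 numbers: the finger opening in m, from 0 to 0.0854, then the shift along the world's x, y, z in m, then the turn, a rotation vector about the world's x, y, z in degrees. A call has exactly 8 rows; each row is the pose to reach, as a shift and turn from the pose measured when the call began; what a row does not reach only later rows make up. A row lasts 1/8 s, in which the tool goes at most 62.5 mm and 10.7 degrees, less where a joint would pass 70% of its speed; a pose out of reach is approached as far as the arm can. A call with a gripper value outside its range is refused whole. The fingers move at their own pace and stop on an object; "newtons" is the grip in N (left out, the last holds). Time passes only in rows, so rows that repeat a pose let the fingers close, or fill a call up. It gives the time, the measured TCP pose, the force and the opening at its end, in the units of the state.
- read_state(): the state, without advancing time (a new reading comes with each control period).
- read_camera(name): name is "scene" or "top"; returns (picture, depth): 400x640x3 uint8, blue, green, red; 400x640 float32, m along the optical axis (not along the pixel's ray), 0 where there is no reading.
- get_calibration(name): a dict with "K" (3x3 intrinsics, pixels), "dist_coeffs" ([k1, k2, p1, p2, k3] as OpenCV has them; the pictures are not rectified), "world_from_camera" (4x4, takes a point from camera to world coordinates). Camera axes: x right, y down, z forward; pixel columns grow to the right and rows downward; lengths in m; the calibration is good to about 2 mm. A picture is of the moment at which its call begins. get_calibration takes no time and is no camera call.
- finish_job(): hands the job in, once; it reports no verdict.
Trained networks look in the newest picture that a camera, given by its name, has taken for a name from the list of things; names that differ only in an ending like _2 or _b are one class to them, and where a whole thing is asked for, a point or a joint stands for the part that bears it (a point fixed in the world has none). Each returns a list of dicts, best first, with "score" (0 to 1); they miss things now and then, are a little off and sometimes report something else, mostly with a low value. They report only what shows in the picture. A call takes as long as a camera call. They do not tell look-alikes from the thing itself.
- spot_in(camera, thing): "xyz" ([x, y, z] in m, in the coordinates of the camera as it stood for that picture, good to about 4 mm: the middle of the surface that is visible of it).
- regions_of(camera, thing): "region" (400x640 bool, what is visible of it).
The state is a dict: "time": time; "q": joint angles; "joint_vel": joint speeds; "joint_torque": joint torques, N m; "tool_pos": TCP position; "tcp_rot": TCP orientation; "wrist_force": force on the tool from outside, world axes, zero at the start; "torque": the same for the moment, N m; "width": opening from 0.0 (shut) to 1.0 (fully open).
Only numpy, scipy, OpenCV 4.12 (cv2) and the standard library are available. Lean on these libraries where they do the work, as an engineer would, in place of code of your own. Each camera call takes 0.05 s, during which the arm holds its last target. There are 200 camera calls.

## Task

Pair the lidar with its satellite antenna: with the fingertips, gently press the key in front of the lidar drum all the way down and let it spring back up, then do the same with the key in front of the antenna on the taller mast, and withdraw. Do not touch the camera unit or the antenna unit with the shorter mast. Nothing is bolted down yet, so do not grasp, lift or shift any unit, and leave the loose parts around them where they are.

Things in the scene. Friction and masses are not known exactly. Their poses are not given: they have to be found in the camera images.
- lidar_unit: the lidar unit: at its far end a squat drum, 92 mm across, steel with a dark band, top 116 mm above the unit's underside, on a block. Key, base and axes: see rig_plate and lidar_key_top. Origin: centre of the unit's underside; x runs from its key to its instrument, z up. Instrument axis at x = +55 mm, key at x = -75 mm, both at y = 0
- lidar_key_top (a point): centre of the top face of the lidar unit's push key: a round black key 26 mm across, standing 12 mm proud of its key box; it moves straight down with the key. Key top is about 85 mm above the bench when up. All four keys are alike
- lidar_key (a joint): travel of the lidar unit's key in m: 0 = up, 0.008 = fully down on its hard stop. A spring needs about 1.5 N to start it and 5 N to hold it fully down, and pushes it back up when let go
- camera_unit: the camera unit: at its far end a white box 75 x 62 x 55 mm with a short lens barrel pointing away from its key, top 110 mm above the unit's underside. Key, base and axes: see rig_plate and lidar_key_top. Origin: centre of the unit's underside; x runs from its key to its instrument, z up. Instrument axis at x = +55 mm, key at x = -75 mm, both at y = 0
- camera_key_top (a point): centre of the top face of the camera unit's push key; key as on the lidar unit
- camera_key (a joint): travel of the camera unit's key in m; as the lidar unit's key
- tall_unit: the tall-mast antenna unit: at its far end a white mushroom-shaped dome antenna, 100 mm across, on the LONGER mast; dome top 236 mm above the unit's underside. Key, base and axes: see rig_plate and lidar_key_top. Origin: centre of the unit's underside; x runs from its key to its instrument, z up. Instrument axis at x = +55 mm, key at x = -75 mm, both at y = 0
- tall_key_top (a point): centre of the top face of the tall unit's push key; key as on the lidar unit
- tall_key (a joint): travel of the tall unit's key in m; as the lidar unit's key
- short_unit: the short-mast antenna unit: the same 100 mm dome antenna on the SHORTER mast; dome top 141 mm above the unit's underside. Key, base and axes: see rig_plate and lidar_key_top. Origin: centre of the unit's underside; x runs from its key to its instrument, z up. Instrument axis at x = +55 mm, key at x = -75 mm, both at y = 0
- short_key_top (a point): centre of the top face of the short unit's push key; key as on the lidar unit
- short_key (a joint): travel of the short unit's key in m; as the lidar unit's key
- rig_plate: fixed aluminium plate 300 x 600 x 20 mm lying on the bench; origin: centre of the underside; x across its 300 mm depth, y along its 600 mm length. The four units stand loose on it, side by side in any order, about 140 mm apart; each is a grey base 220 x 70 x 8 mm, about 0.8 kg, with a grey key box (65 x 60 mm, top 53 mm above the unit's underside) at the end nearer the robot
- standoff_a: loose brass cylinder 14 mm across, 40 mm tall, standing on the rig plate between two units; origin under its centre
- standoff_b: a second such brass standoff
- bolt: loose steel bolt 35 mm tall with an 18 mm head, standing head up on the rig plate between two units; origin under its centre
- bracket: loose aluminium U bracket 60 x 70 x 72 mm on the bench to the left of the plate; origin under its centre
- screw_cup: loose grey cup 70 mm across, 50 mm tall, on the bench left of the plate; origin under its centre
- screwdriver: loose screwdriver lying on the bench to the right of the plate; origin under it
- wrench: loose wrench lying on the bench to the right of the plate; origin under it
There are look-alikes about, which are no part of the job. What is shaped like the tall_unit but red is not meant.

How it is judged:
By the outcome, as a careful person would: the job done as asked, in the order asked, and still so for the second after the job is handed in, with the robot touching nothing.
It also fails if it takes over 46 s, if anything falls off the work surface, if the arm or the gripper's body presses on something with over 40 N, if the wrist force passes 120 N, or if a joint passes its speed limit or range.

## Working session

There is one attempt and no reset: what is moved stays moved. The work goes in short steps, Python scripts to look and compute and a tool call to move; the robot and the scene stay as the last step left them, time stands still between calls to the robot, and variables do not carry over. Pictures are saved under pics/ and viewed, on a budget of 10 in all, crops included, one or two more only if the job needs it, and the job is handed in when it is done.

Besides the shell and the picture viewer there is one more tool, called by a JSON object that holds its "fn" and its "kwargs", one argument or row to a line. step_arm: Moves the arm, as the interface text tells. Its arguments: {"type":"object","properties":{"motion":{"type":"array"},"newtons":{"type":"number"}},"required":["motion"]}

```bash
mkdir -p pics
cat > h.py <<'E'
from workcell import *
import numpy as np, cv2
def w(cam,p):
    T=np.array(get_calibration(cam)["world_from_camera"]); return T[:3,:3]@np.array(p)+T[:3,3]
def snap(cam,name):
    im,d=read_camera(cam); cv2.imwrite(f"pics/{name}.png",im); return im,d
def pts(cam,d,mask):
    c=get_calibration(cam); v,u=np.nonzero(mask&(d>0))
    n=cv2.undistortPoints(np.stack([u,v],1).astype(float)[:,None],np.array(c["K"]),np.array(c["dist_coeffs"]))[:,0]
    z=d[v,u][:,None]; P=np.hstack([n*z,z]); T=np.array(c["world_from_camera"]); return P@T[:3,:3].T+T[:3,3]
E
python3 - <<'E'
from h import *
for c in("scene","top"):
    im,d=snap(c,c+"1")
    print(c,np.round(np.array(get_calibration(c)["world_from_camera"])[:3,3],3))
    for t in("lidar_key_top","tall_key_top","camera_key_top","short_key_top","lidar_unit","tall_unit","short_unit","camera_unit"):
        print(t,[(np.round(w(c,r["xyz"]),3).tolist(),round(r["score"],2)) for r in spot_in(c,t)])
s=read_state();print({k:np.round(v,3).tolist() for k,v in s.items()})
E
```

```text
scene [1.323 0.079 0.827]
lidar_key_top [([0.51, -0.175, 0.084], 0.47)]
tall_key_top [([0.368, 0.262, 0.066], 0.55), ([0.517, -0.02, 0.089], 0.41)]
camera_key_top [([0.512, -0.173, 0.087], 0.54)]
short_key_top [([0.524, 0.122, 0.082], 0.47)]
lidar_unit [([0.68, 0.244, 0.101], 0.92)]
tall_unit [([0.27, 0.231, 0.052], 0.95), ([0.65, -0.034, 0.072], 0.87)]
short_unit [([0.658, 0.109, 0.081], 0.69)]
camera_unit [([0.642, -0.167, 0.086], 0.93)]
top [0.275 0.007 1.394]
lidar_key_top [([0.52, 0.256, 0.082], 0.36)]
tall_key_top []
camera_key_top []
short_key_top [([0.518, 0.119, 0.086], 0.4)]
lidar_unit [([0.611, 0.246, 0.071], 0.68), ([0.609, -0.035, 0.074], 0.32)]
tall_unit [([0.262, 0.232, 0.06], 0.86), ([0.616, -0.031, 0.074], 0.83), ([0.516, 0.118, 0.083], 0.41)]
short_unit [([0.604, 0.109, 0.071], 0.7), ([0.292, -0.497, 0.024], 0.22)]
camera_unit [([0.592, -0.169, 0.073], 0.67)]
{'time': 0.9, 'q': [-1.155, 0.264, 1.604, -0.0, 1.274, -0.037], 'joint_vel': [0.001, 0.002, -0.001, 0.001, 0.0, -0.001], 'joint_torque': [0.002, -51.504, -36.773, 0.0, 0.0, 0.0], 'tool_pos': [0.295, -0.607, 0.253], 'tcp_rot': [3.061, 0.705, -0.0], 'wrist_force': [-1.076, 0.56, 0.478], 'torque': [-0.01, -0.032, 0.046], 'width': 1.002}
```

View pics/scene1.png

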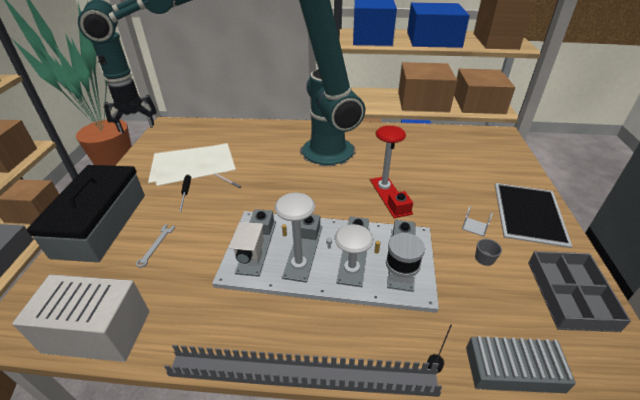

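View pics/top1.png

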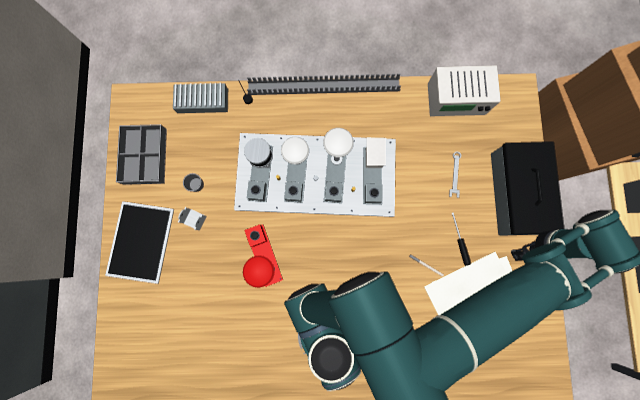

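The scene view shows four units on the plate. From image left to right they are the camera (245,240), tall mast (297,235), short mast (352,250) and lidar (404,250), with the red look-alike at (395,180). In the top view the lidar key is at about (255,190), the tall key at (334,191) and the short one at (293,190). I'll measure the two keys from depth.

Run:
```python
from h import *
for c in("top","scene"):
    im,d=read_camera(c)
    P=pts(c,d,d>0); v,u=np.nonzero(d>0); g=im[v,u].max(1)
    for n,(x,y) in {"lidar":(.518,.254),"short":(.518,.119),"tall":(.517,-.022),"camera":(.512,-.174)}.items():
        near=(np.hypot(P[:,0]-x,P[:,1]-y)<.035)
        m=near&(P[:,2]>.079)&(P[:,2]<.095)
        k=near&(P[:,2]>.062)&(P[:,2]<.1)&(g<70)
        q=P[m]; e=P[k]
        if len(q): print(c,n,"z-sel",len(q),np.round(q.mean(0),4),np.round((q.min(0)+q.max(0))/2,4),"dark",len(e),np.round(e.mean(0),4) if len(e) else 0, "px",u[m].mean().round(1),v[m].mean().round(1))
        b=(np.abs(P[:,0]-x)<.05)&(np.abs(P[:,1]-y)<.05)&(P[:,2]>.066)&(P[:,2]<.078)
        if c=="top": print("  box rect",cv2.minAreaRect(P[b][:,:2].astype(np.float32)))
im=cv2.imread("pics/top1.png")[120:225,225:405]; cv2.imwrite("pics/crop1.png",cv2.resize(im,None,fx=4,fy=4,interpolation=cv2.INTER_CUBIC))
```

```text
top lidar z-sel 41 [0.5236 0.256  0.0844] [0.524  0.255  0.0849] dark 51 [0.52   0.2527 0.0807] px 255.1 188.6
  box rect ((0.5230259299278259, 0.25727948546409607), (0.06092192977666855, 0.06531443446874619), 82.26959991455078)
top short z-sel 40 [0.5178 0.1213 0.084 ] [0.5227 0.1205 0.0835] dark 48 [0.5147 0.1199 0.0813] px 292.7 189.2
  box rect ((0.5169945359230042, 0.12185129523277283), (0.060948051512241364, 0.06565384566783905), 83.70201873779297)
top tall z-sel 39 [ 0.5106 -0.0245  0.0839] [ 0.5048 -0.0228  0.0843] dark 46 [ 0.5099 -0.025   0.0823] px 333.4 190.2
  box rect ((0.5116179585456848, -0.025105878710746765), (0.059598419815301895, 0.06582870334386826), 83.38320922851562)
top camera z-sel 40 [ 0.5015 -0.1692  0.0836] [ 0.5001 -0.1686  0.0849] dark 44 [ 0.5003 -0.1695  0.0825] px 373.9 191.7
  box rect ((0.5007451176643372, -0.17124496400356293), (0.05916760489344597, 0.06303012371063232), 87.760986328125)
scene lidar z-sel 55 [0.5278 0.256  0.084 ] [0.5266 0.2567 0.0831] dark 74 [0.5304 0.2555 0.0812] px 404.7 225.2
scene short z-sel 44 [0.5212 0.1203 0.0844] [0.5207 0.1199 0.0848] dark 45 [0.5202 0.1212 0.083 ] px 357.6 221.5
scene tall z-sel 40 [ 0.5195 -0.0244  0.0839] [ 0.5179 -0.0258  0.0834] dark 58 [ 0.5216 -0.024   0.0807] px 308.4 219.1
scene camera z-sel 50 [ 0.5064 -0.1719  0.0841] [ 0.5066 -0.1719  0.0842] dark 64 [ 0.5082 -0.1695  0.0811] px 259.9 214.0
```

View pics/crop1.png

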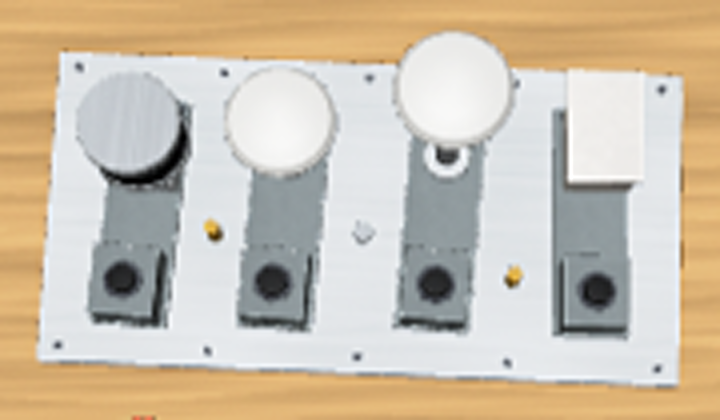

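The crop shows, left to right, the lidar, short, tall and camera units. Their keys are at crop pixels (122,280), (272,283), (436,285) and (597,292). In the world frame the lidar key is at about (0.524, 0.256) and the tall key at about (0.513, -0.024). I'll close the fingers and move across high, on the robot's side of the units.

{"fn": "step_arm", "kwargs": {
  "motion": [
    [[0, 0.01, 0.04, 0.03, 0, 0, -4], [0, 0.02, 0.09, 0.06, 0, 0, -8], [0, 0.035, 0.14, 0.07, 0, 0, -13], [0, 0.05, 0.19, 0.07, 0, 0, -18], [0, 0.06, 0.24, 0.07, 0, 0, -22], [0, 0.07, 0.29, 0.07, 0, 0, -26], [0, 0.08, 0.34, 0.07, 0, 0, -26], [0, 0.09, 0.39, 0.07, 0, 0, -26]]
  ],
  "newtons": 30
}}

```text
time: 2.0
tool_pos: [0.3854, -0.2154, 0.3236]
tcp_rot: [3.141, -0.002, 0.002]
wrist_force: [0.6, 0.7, 0.5]
width: -0.003
```

{"fn": "step_arm", "kwargs": {
  "motion": [
    [[0, 0.01, 0.055, 0, 0, 0, 0], [0, 0.02, 0.11, 0, 0, 0, 0], [0, 0.04, 0.17, 0, 0, 0, 0], [0, 0.06, 0.23, 0, 0, 0, 0], [0, 0.08, 0.29, 0, 0, 0, 0], [0, 0.11, 0.35, 0, 0, 0, 0], [0, 0.125, 0.41, 0, 0, 0, 0], [0, 0.138, 0.471, 0, 0, 0, 0]]
  ]
}}

```text
time: 3.0
tool_pos: [0.5226, 0.252, 0.3237]
tcp_rot: [3.141, -0.002, 0.003]
wrist_force: [0.7, -0.1, 0.7]
width: 0.0
```

{"fn": "step_arm", "kwargs": {
  "motion": [
    [[0, 0.001, 0.004, -0.04, 0, 0, 0], [0, 0.001, 0.004, -0.08, 0, 0, 0], [0, 0.001, 0.004, -0.12, 0, 0, 0], [0, 0.001, 0.004, -0.15, 0, 0, 0], [0, 0.001, 0.004, -0.17, 0, 0, 0], [0, 0.001, 0.004, -0.185, 0, 0, 0], [0, 0.001, 0.004, -0.185, 0, 0, 0], [0, 0.001, 0.004, -0.185, 0, 0, 0]]
  ]
}}

```text
time: 4.0
tool_pos: [0.5245, 0.2563, 0.14]
tcp_rot: [-3.141, 0.002, -0.006]
wrist_force: [-0.4, -0.1, 0.8]
width: 0.002
```

Run:
```python
from h import *
im,d=snap("scene","s2")
cv2.imwrite("pics/crop2.png",cv2.resize(im[100:300,250:500],None,fx=3,fy=3,interpolation=cv2.INTER_CUBIC))
P=pts("scene",d,d>0)
# gripper tip: points near target column above key top
m=(np.abs(P[:,0]-.524)<.04)&(np.abs(P[:,1]-.256)<.04)&(P[:,2]>.108)&(P[:,2]<.13)
print(m.sum(), np.round(P[m].min(0),4),np.round(P[m].max(0),4))
s=read_state();print(np.round(s["tool_pos"],4),np.round(s["wrist_force"],2),np.round(s["q"],2))
```

```text
22 [0.5222 0.2428 0.1193] [0.5379 0.2694 0.1299]
[0.5246 0.2564 0.1402] [ 0.98 -0.8   1.  ] [ 0.41  0.19  1.92 -0.    1.03  1.99]
```

View pics/crop2.png

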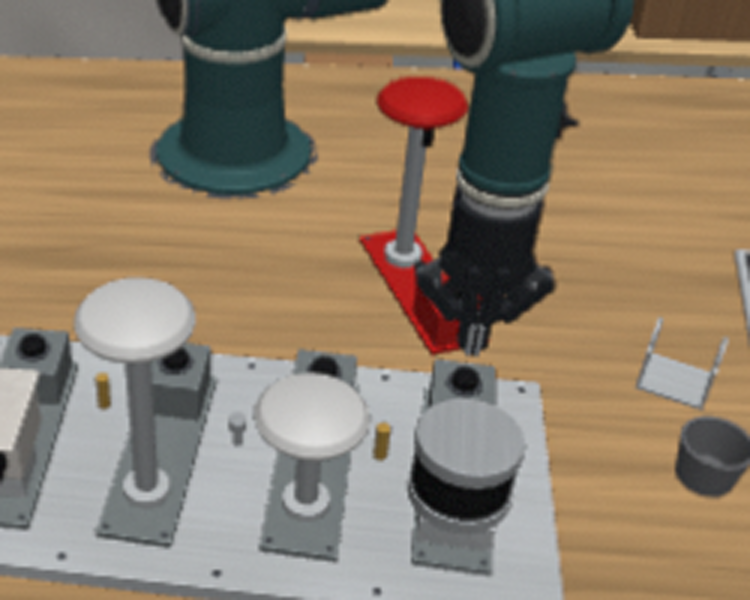

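The picture shows the closed fingertips at (475,345), directly above the lidar key at (465,380). They are clear of the drum and the red look-alike. I'll press slowly.

{"fn": "step_arm", "kwargs": {
  "motion": [
    [[0, 0, 0, -0.012, 0, 0, 0], [0, 0, 0, -0.022, 0, 0, 0], [0, 0, 0, -0.028, 0, 0, 0], [0, 0, 0, -0.032, 0, 0, 0], [0, 0, 0, -0.034, 0, 0, 0], [0, 0, 0, -0.036, 0, 0, 0], [0, 0, 0, -0.037, 0, 0, 0], [0, 0, 0, -0.037, 0, 0, 0]]
  ]
}}

```text
time: 5.05
tool_pos: [0.5245, 0.2564, 0.1034]
tcp_rot: [-3.141, 0.002, -0.006]
wrist_force: [-1.3, -1.1, 3.6]
width: -0.0
```

{"fn": "step_arm", "kwargs": {
  "motion": [
    [[0, 0, 0, -0.001, 0, 0, 0], [0, 0, 0, -0.002, 0, 0, 0], [0, 0, 0, -0.003, 0, 0, 0], [0, 0, 0, -0.004, 0, 0, 0], [0, 0, 0, -0.0045, 0, 0, 0], [0, 0, 0, -0.005, 0, 0, 0], [0, 0, 0, -0.005, 0, 0, 0], [0, 0, 0, -0.005, 0, 0, 0]]
  ]
}}

```text
time: 6.05
tool_pos: [0.5246, 0.2564, 0.099]
tcp_rot: [-3.141, 0.002, -0.007]
wrist_force: [-4.6, -2.0, 7.7]
width: 0.0
```

{"fn": "step_arm", "kwargs": {
  "motion": [
    [[0, 0, 0, -0.0005, 0, 0, 0], [0, 0, 0, -0.001, 0, 0, 0], [0, 0, 0, -0.001, 0, 0, 0], [0, 0, 0, -0.001, 0, 0, 0], [0, 0, 0, -0.001, 0, 0, 0], [0, 0, 0, -0.001, 0, 0, 0], [0, 0, 0, -0.001, 0, 0, 0], [0, 0, 0, -0.001, 0, 0, 0]]
  ]
}}

```text
time: 7.05
tool_pos: [0.5246, 0.2564, 0.099]
tcp_rot: [-3.141, 0.002, -0.006]
wrist_force: [-4.5, -2.2, 9.6]
width: -0.004
```

The TCP stayed at 0.0990 while the force rose to 9.6 N, so the key is on its hard stop. Now I'll release it and go straight up.

{"fn": "step_arm", "kwargs": {
  "motion": [
    [[0, 0, 0, 0.002, 0, 0, 0], [0, 0, 0, 0.006, 0, 0, 0], [0, 0, 0, 0.012, 0, 0, 0], [0, 0, 0, 0.03, 0, 0, 0], [0, 0, 0, 0.07, 0, 0, 0], [0, 0, 0, 0.11, 0, 0, 0], [0, 0, 0, 0.15, 0, 0, 0], [0, 0, 0, 0.19, 0, 0, 0]]
  ]
}}

```text
time: 8.05
tool_pos: [0.5248, 0.2565, 0.2916]
tcp_rot: [-3.14, 0.002, -0.009]
wrist_force: [0.1, 1.1, -0.1]
width: 0.003
```

Run:
```python
from h import *
c="scene"
im,d=snap(c,"s3")
P=pts(c,d,d>0)
for n,(x,y) in {"lidar":(.524,.256),"tall":(.513,-.024)}.items():
    m=(np.hypot(P[:,0]-x,P[:,1]-y)<.035)&(P[:,2]>.079)&(P[:,2]<.095); q=P[m]
    print(n,m.sum(),np.round(q.mean(0),4) if m.any() else 0)
o=cv2.imread("pics/s2.png"); print("diff on plate", cv2.absdiff(im,o)[235:300,215:440].max(2).mean().round(2))
```

```text
lidar 52 [0.5274 0.2559 0.0843]
tall 36 [ 0.5187 -0.0249  0.084 ]
diff on plate 1.82
```

The lidar key is back up at z 0.084 and has not moved. Next I'll move over the tall key, swinging back from the dome on the way.

{"fn": "step_arm", "kwargs": {
  "motion": [
    [[0, -0.03, -0.04, 0.02, 0, 0, 0], [0, -0.05, -0.1, 0.03, 0, 0, 0], [0, -0.06, -0.16, 0.03, 0, 0, 0], [0, -0.06, -0.22, 0.03, 0, 0, 0], [0, -0.05, -0.26, 0.03, 0, 0, 0], [0, -0.03, -0.281, 0.01, 0, 0, 0], [0, -0.011, -0.281, -0.02, 0, 0, 0], [0, -0.011, -0.281, -0.05, 0, 0, 0]]
  ]
}}

```text
time: 9.1
tool_pos: [0.518, -0.0241, 0.2489]
tcp_rot: [-3.136, 0.004, -0.028]
wrist_force: [-0.4, 0.7, -0.3]
width: 0.001
```

{"fn": "step_arm", "kwargs": {
  "motion": [
    [[0, 0, 0, -0.03, 0, 0, 0], [0, 0, 0, -0.06, 0, 0, 0], [0, 0, 0, -0.085, 0, 0, 0], [0, 0, 0, -0.1, 0, 0, 0], [0, 0, 0, -0.105, 0, 0, 0], [0, 0, 0, -0.105, 0, 0, 0], [0, 0, 0, -0.105, 0, 0, 0], [0, 0, 0, -0.105, 0, 0, 0]]
  ]
}}

```text
time: 10.1
tool_pos: [0.5187, -0.0241, 0.1449]
tcp_rot: [-3.136, 0.004, -0.031]
wrist_force: [0.1, 0.8, -0.9]
width: -0.002
```

Run:
```python
from h import *
im,d=snap("scene","s4")
cv2.imwrite("pics/crop4.png",cv2.resize(im[100:300,200:450],None,fx=3,fy=3,interpolation=cv2.INTER_CUBIC))
P=pts("scene",d,d>0)
m=(np.abs(P[:,0]-.514)<.04)&(np.abs(P[:,1]+.0245)<.04)&(P[:,2]>.1)&(P[:,2]<.135)
if m.any(): print(m.sum(), np.round(P[m].min(0),4),np.round(P[m].max(0),4))
s=read_state();print(np.round(s["tool_pos"],4),np.round(s["wrist_force"],2),s["time"])
```

```text
[ 0.5186 -0.0241  0.1447] [ 0.27  0.99 -0.78] 10.15
```

View pics/crop4.png

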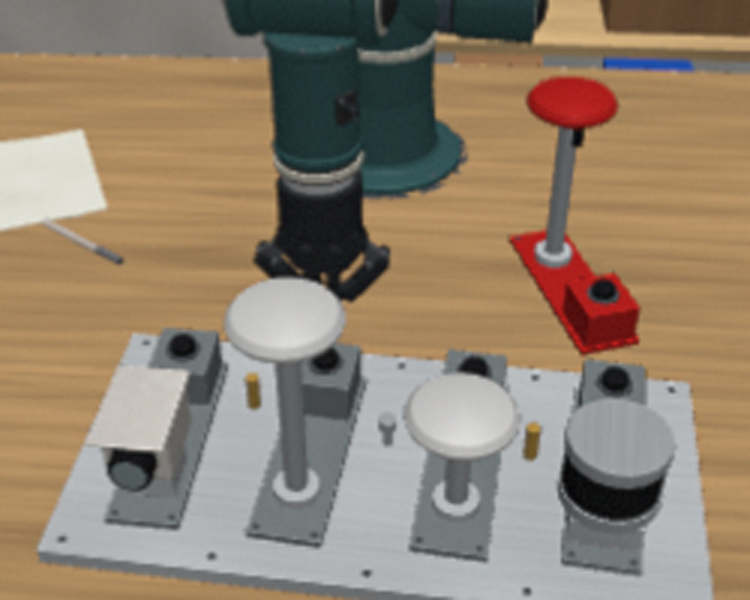

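The picture shows the gripper over the tall unit's key at (325,360), with its fingertips hidden behind the dome at (285,315) and clear of it. The TCP is about 4 mm too far forward, so I'll correct that and press slowly.

{"fn": "step_arm", "kwargs": {
  "motion": [
    [[0, -0.004, 0, -0.012, 0, 0, 0], [0, -0.004, 0, -0.024, 0, 0, 0], [0, -0.004, 0, -0.032, 0, 0, 0], [0, -0.004, 0, -0.036, 0, 0, 0], [0, -0.004, 0, -0.039, 0, 0, 0], [0, -0.004, 0, -0.041, 0, 0, 0], [0, -0.004, 0, -0.042, 0, 0, 0], [0, -0.004, 0, -0.042, 0, 0, 0]]
  ]
}}

```text
time: 11.15
tool_pos: [0.5146, -0.0241, 0.1029]
tcp_rot: [-3.136, 0.004, -0.03]
wrist_force: [-2.4, -0.6, 4.0]
width: 0.0
```

{"fn": "step_arm", "kwargs": {
  "motion": [
    [[0, 0, 0, -0.001, 0, 0, 0], [0, 0, 0, -0.002, 0, 0, 0], [0, 0, 0, -0.003, 0, 0, 0], [0, 0, 0, -0.004, 0, 0, 0], [0, 0, 0, -0.0045, 0, 0, 0], [0, 0, 0, -0.005, 0, 0, 0], [0, 0, 0, -0.0055, 0, 0, 0], [0, 0, 0, -0.0055, 0, 0, 0]]
  ]
}}

```text
time: 12.15
tool_pos: [0.5148, -0.0241, 0.0989]
tcp_rot: [-3.136, 0.004, -0.03]
wrist_force: [-7.3, -0.1, 13.7]
width: -0.0
```

The force is 13.7 N with the TCP halted at 0.0989, 1.5 mm short of the command, so this key is on its stop. I'll release it and withdraw.

{"fn": "step_arm", "kwargs": {
  "motion": [
    [[0, 0, 0, 0.002, 0, 0, 0], [0, 0, 0, 0.006, 0, 0, 0], [0, 0, 0, 0.012, 0, 0, 0], [0, -0.005, 0, 0.03, 0, 0, 0], [0, -0.015, 0, 0.07, 0, 0, 0], [0, -0.03, 0, 0.11, 0, 0, 0], [0, -0.05, 0, 0.15, 0, 0, 0], [0, -0.07, 0, 0.19, 0, 0, 0]]
  ]
}}

```text
time: 13.15
tool_pos: [0.4441, -0.0241, 0.2913]
tcp_rot: [-3.137, 0.004, -0.033]
wrist_force: [0.5, -0.5, -0.7]
width: -0.001
```

{"fn": "step_arm", "kwargs": {
  "motion": [
    [[0, -0.01, -0.05, 0.03, 0, 0, 0], [0, -0.02, -0.1, 0.03, 0, 0, 0], [0, -0.03, -0.15, 0.03, 0, 0, 0], [0, -0.04, -0.2, 0.03, 0, 0, 0], [0, -0.05, -0.25, 0.03, 0, 0, 0], [0, -0.05, -0.3, 0.03, 0, 0, 0], [0, -0.05, -0.33, 0.03, 0, 0, 0], [0, -0.05, -0.33, 0.03, 0, 0, 0]]
  ]
}}

```text
time: 14.15
tool_pos: [0.3936, -0.3558, 0.3219]
tcp_rot: [-3.137, 0.008, -0.034]
wrist_force: [0.1, 0.8, 0.3]
width: -0.002
```

Run:
```python
from h import *
for c in("top","scene"):
    im,d=snap(c,c+"5")
    P=pts(c,d,d>0)
    for n,(x,y) in {"lidar":(.524,.256),"short":(.52,.12),"tall":(.514,-.024),"camera":(.505,-.17)}.items():
        m=(np.hypot(P[:,0]-x,P[:,1]-y)<.035)&(P[:,2]>.079)&(P[:,2]<.095); q=P[m]
        print(c,n,m.sum(),np.round(q.mean(0),4) if m.any() else 0)
a=cv2.imread("pics/top1.png")[120:225,225:405];b=cv2.imread("pics/top5.png")[120:225,225:405]
a2=cv2.imread("pics/scene1.png")[190:305,210:445];b2=cv2.imread("pics/scene5.png")[190:305,210:445]
for x,y in((a,b),(a2,b2)):
    D=cv2.absdiff(x,y).max(2); print("diff mean",D.mean().round(2),">60:",(D>60).sum())
v=[cv2.resize(i,(700,280)) for i in(b,cv2.absdiff(a,b))]; cv2.imwrite("pics/c5.png",np.vstack(v))
s=read_state();print(np.round(s["tool_pos"],3),np.round(s["wrist_force"],2),s["time"])
```

```text
top lidar 38 [0.5243 0.2561 0.0843]
top short 43 [0.5171 0.1216 0.0839]
top tall 42 [ 0.512  -0.024   0.0832]
top camera 38 [ 0.5005 -0.1687  0.0831]
scene lidar 55 [0.5272 0.2564 0.0835]
scene short 43 [0.5212 0.1201 0.0846]
scene tall 37 [ 0.5182 -0.0247  0.0835]
scene camera 51 [ 0.5067 -0.1717  0.0842]
diff mean 1.72 >60: 0
diff mean 1.69 >60: 0
[ 0.394 -0.354  0.322] [ 0.44  0.01 -0.78] 14.25
```

View pics/c5.png

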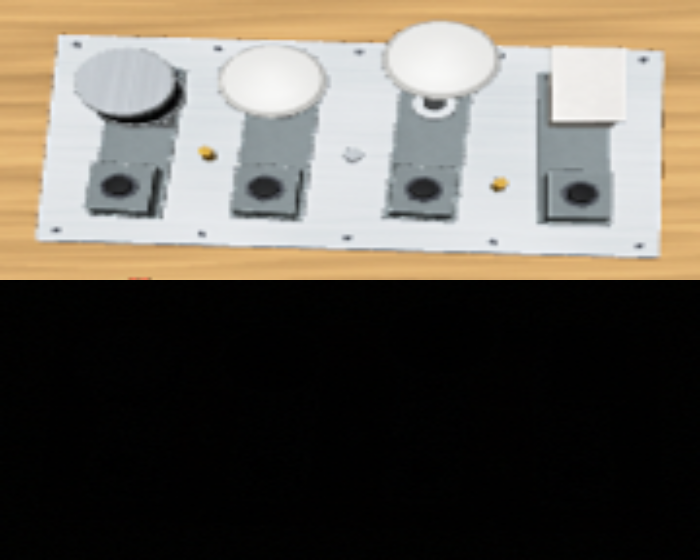

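The picture shows all four units and the loose parts where they started, with keys at (118,186), (264,187), (423,188) and (580,193). The difference image below it is black, so nothing shifted. The arm is clear, so I'll hand in.

```bash
python3 -c "
from workcell import *
print(finish_job())"
```

```text
the job is handed in; nothing more can be done
None
```

I pressed the lidar key and then the tall-mast antenna key all the way down with the closed fingertips. I let each spring back, withdrew the arm and handed the job in at about 14.3 s.

- **Full travel:** On both keys the TCP halted at z of about 0.099 m, which is about 8 mm of key travel. The vertical force was then above the 5 N that holds a key fully down: 9.6 N on the lidar key and 13.7 N on the tall one. I read this as the hard stop; the joint travel itself could not be read.
- **Spring-back:** Afterwards both key tops measured 83–84 mm above the bench, the same as before within about 1 mm.
- **Nothing moved:** Before-and-after pictures of the plate from both cameras show no visible change in the units or the loose parts on it. I did not compare the items on the bench beside the plate, but the arm stayed well clear of them.
- **Side force:** There was some sideways force during the presses (about 4.5 N on the lidar key and 7 N on the tall one), but no unit slid.
- **Disagreement:** The two cameras put the keys up to 8 mm apart in x, so I aimed between them, and both presses landed. The networks also offered the red look-alike as the tall unit, and I ignored it.

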